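# Grain a clock plate and hold the sprung jaw open

### The job

Give the brass clock plate in the sprung holder its final grain: take the graining block from its tray and, with its long side across the plate, draw it over the whole plate from the open end to the end-stop end with light, steady pressure. Lay the block back flat in its tray, and only then draw the jaw back by its pull bar until the line on the jaw is level with the lines engraved on the side rails, no further, and finish while still holding it there so that I can lift the plate out. Leave the plate lying on its bed and the other things on the bench where they are.

Things in the scene. Friction and masses are not known exactly. Their poses are not given: they have to be found in the camera images.
- holder: sprung-jaw plate holder bolted to the bench: grey base 178 x 176 mm, steel bed, fixed jaw at +x, low end bar at -x (top 30 mm up), two aluminium side rails along x (tops 29 mm). Origin on the bench under the plate's middle; x from pull bar to fixed jaw, y along plate and jaws towards the end stop (the -y end is open), z up. Jaws are 31 mm high, 3 mm lower than the plate's face
- end_stop (a point): end stop of the holder: a low dark steel lug, 36 x 8 mm, 31 mm high, at the +y end of the plate; this point is the middle of its top, 75 mm from the plate's middle. The other end of the plate is the open end. Axes as the holder's
- plate: brass clock plate 60 (its x) x 140 (its y) x 6 mm with dark pivot holes, loose, clamped between the jaws and aligned with the holder. Origin at the centre of its underside, 28 mm above the bench, so its upper face is 34 mm above the bench
- block: graining block, 74 (its x) x 44 (its y) mm, about 0.18 kg, 63 mm high. On top an upright wooden grip rib, 64 long (x) x 22 thick (y), from 27 to 63 mm above the origin. Origin at the centre of the sole's underside when uncompressed. Held over the plate with its x along the holder's x; moved along y, its middle goes from about 50 mm before to 50 mm past the plate's middle
- sole_face (a point): centre of the underside of the block's abrasive sole (74 x 44 mm, 4 mm thick), axes as the block's. The sole sits on a rubber cushion that yields 1 mm per 2 N, up to 6 mm: this point then moves up that much relative to the block. So the block lowered 2 to 5 mm below first touch presses with 4 to 10 N
- tray: low open plastic tray, fixed, 150 (its x) x 130 (its y) mm, rim 13 mm high, walls and floor 5 mm; origin at the centre of its underside, z up. The block starts lying in it
- jaw: moving jaw of the holder with its pull bar (one rigid piece). Springs press it on the plate with about 9 N; drawing it back along the holder's -x takes about 14 N at the line, and it snaps back when let go. It can travel 15 mm past the line. Same origin and axes as the holder when clamped
- pull_bar (a point): middle of the jaw's pull bar: level round steel bar, 14 mm thick, along the holder's y, 62 mm above the bench, between two bent arms 92 mm apart. It moves with the jaw. Free for fingers from above on both sides (at least 30 mm on the plate side, between the arms; nothing below it higher than 31 mm). Axes as the holder's
- jaw_line (a point): index line on the moving jaw, 31 mm above the bench, at the middle of the jaw's width (the dark line itself, 2 mm wide, is cut at both ends of the jaw top, at y = +-65 mm). Axes as the holder's
- open_line (a point): open line, dark, 2 mm wide, engraved across both side rails (at y = +-82 mm); the point lies midway between them on the holder's centre line, 31 mm above the bench, 30 mm on the -x side of where the jaw line stands when clamped. Axes as the holder's
- parts_dish: white divided dish 130 x 110 x 22 mm, fixed; origin at the centre of its underside; bystander
- wheel: toothed brass clock wheel 72 mm across, 6 mm thick with a 12 mm hub, 22 mm high in all; origin at the centre of its underside; bystander, to be left alone
- loupe: black eye loupe, 38 mm across, 34 mm high; origin at the centre of its underside; bystander, to be left alone
- oil: small amber jar with black cap, 38 mm across, 62 mm high; origin at the centre of its underside; bystander, to be left alone
- driver: screwdriver 150 mm long lying flat; origin under its middle; bystander, to be left alone
- bezel: brass bezel ring 100 mm across, 9 mm high; origin at the centre of its underside; bystander, to be left alone
- weight: upright brass clock weight, 40 mm across, 50 mm high; origin at the centre of its underside; bystander, to be left alone
There are look-alikes about, which are no part of the job. Of the things like the block, leave any that is turquoise; of the rest the smaller one is meant.

How it is judged:
On the way, in this order (a step that is already met when the one before it is completed fails the run):
1. the block, long side across the plate, is pressed on the plate at its open end (y of block in the frame of holder between -0.07 and -0.04 m and x of block in the frame of holder between -0.012 and 0.012 m and contact force between block and plate above 2.5 N and angle between the x axis of block and the x axis of holder, either way round below 0.17 rad), for 0.1 s.
2. still pressed, it has moved on a quarter of the way (y of block in the frame of holder between -0.035 and -0.01 m and x of block in the frame of holder between -0.012 and 0.012 m and contact force between block and plate above 2.5 N and angle between the x axis of block and the x axis of holder, either way round below 0.17 rad), for 0.04 s.
3. still pressed, it passes the middle (y of block in the frame of holder between -0.005 and 0.015 m and x of block in the frame of holder between -0.012 and 0.012 m and contact force between block and plate above 2.5 N and angle between the x axis of block and the x axis of holder, either way round below 0.17 rad), for 0.04 s.
4. still pressed, it passes three quarters (y of block in the frame of holder between 0.018 and 0.035 m and x of block in the frame of holder between -0.012 and 0.012 m and contact force between block and plate above 2.5 N and angle between the x axis of block and the x axis of holder, either way round below 0.17 rad), for 0.04 s.
5. still pressed, it reaches the end-stop end (y of block in the frame of holder between 0.04 and 0.07 m and x of block in the frame of holder between -0.012 and 0.012 m and contact force between block and plate above 2.5 N and angle between the x axis of block and the x axis of holder, either way round below 0.17 rad), for 0.04 s.
6. the block lies flat in its tray again, let go (horizontal distance between block and tray below 0.055 m and z of block in the frame of tray between -0.002 and 0.009 m and angle between block's own z axis and vertical below 0.08 rad and contact force between the fingers and block below 0.1 N), for 0.2 s.
At the end, for the whole second after the job is handed in: The gripper holds the jaw (over 3 N) with the jaw line within 3 mm of the open line, at rest and clear of the plate; the plate lies flat on the bed, shifted less than about 8 mm; the block lies flat in its tray, let go; nothing else props the jaw (all of step 6 and x of jaw_line in the frame of open_line between -0.003 and 0.003 m and linear speed of jaw below 0.01 m/s and contact force between the fingers and jaw above 3 N and contact force between jaw and plate below 0.5 N and contact force between jaw and block below 0.1 N and linear speed of block below 0.02 m/s and contact force between jaw and wheel below 0.1 N and contact force between jaw and loupe below 0.1 N and contact force between jaw and oil below 0.1 N and contact force between jaw and driver below 0.1 N and contact force between jaw and bezel below 0.1 N and contact force between jaw and weight below 0.1 N and x of plate in the frame of holder between -0.008 and 0.008 m and y of plate in the frame of holder between -0.012 and 0.006 m and z of plate in the frame of holder between 0.025 and 0.031 m and angle between plate's own z axis and vertical below 0.05 rad); the arm keeps its last pose, push and grip.
It fails at once if the block is pressed on the plate with more than 30 N (contact force between block and plate above 30 N).
It fails at once if the jaw is opened while the block is out of its tray (x of jaw_line in the frame of open_line below 0.02 m and horizontal distance between block and tray above 0.09 m).
It fails at once if the jaw is drawn more than 9 mm past the line (x of jaw_line in the frame of open_line below -0.009 m).
It fails at once if a bystander is moved by more than 30 mm (distance of any of wheel, loupe, oil, driver, bezel, weight from where it was at the start of the episode above 0.03 m).
It also fails if it takes over 64 s, if anything falls off the work surface, if the arm or the gripper's body presses on something with over 40 N, if the wrist force passes 120 N, or if a joint passes its speed limit or range.

### The arm

A 6-joint arm with a two-finger parallel gripper is mounted at the origin on the work surface. World frame = base frame: x ahead of the robot, y to its left, z up, the work surface at z = 0. Lengths are in m, angles in rad, forces in N, time in s.
With the tool pointing down it reaches from about 0.375 to 0.975 m from the base axis. Payload 3.8 kg.
Tool frame: the origin (TCP) lies at the very end of the fingers, on their centre line; the grasp point (between the pads) lies behind it (bot.tcp_to_grasp is the y of the grasp point in the tool frame, in m); y points along the fingers, z is the direction in which the jaws open and shut, and the axes are right-handed (so a half turn about y gives the same grasp; the last joint's range is limited). The gripper opens to 85 mm and grips with 20 to 120 N. Pads are 22 mm wide; open, the fingers measure 114 mm over their backs; the gripper's body (76 mm by 85 mm) begins 54 mm behind the grasp point. The pads swing forward as they close: fully open they stand 13 mm farther back than shut.
Start: joints at [1.215, 0.264, 1.604, -0, 1.274, -0.037], TCP at [0.212, 0.641, 0.231] pointing down, gripper open.
Joint ranges: [-2.63, 2.63], [-0.94, 2.18], [0.31, 2.57], [-1.31, 4.45], [0, 2.66], [-2.55, 2.55]. Speed limits (rad/s): [2.57, 2.57, 3.14, 3.14, 3.14, 3.14].

### API

Orientations are given as a rotation vector (axis times angle).
In Python, from workcell import bot, optics, workorder gives the robot as it stands.
- The arm moves only by the shell command python3 -m handwheel 'ROWS' [FORCE]. ROWS is JSON, a list of rows, each a list of 7 numbers: the shift along the tool's x, y, z in m, then the turn, a rotation vector about the tool's x, y, z in rad, then the opening, from 0 (shut) to 1 (fully open). A call has 1 to 8 rows; each row shifts and turns the commanded pose from where the row before left it, along the tool's axes as they then stand; what a row does not reach is not made up. A row lasts 1/8 s, in which the tool goes at most 62.5 mm and 10.7 degrees, less where a joint would pass 70% of its speed; a pose out of reach is approached as far as the arm can. A call with a gripper value outside its range is refused whole. The fingers move at their own pace and stop on an object; FORCE is the grip in N (left out, the last holds). Time passes only in rows, so rows that do not move let the fingers close. It gives the time, the measured TCP pose, the force and the opening at its end, in the units of the state.
- bot.read_state(): the state, without advancing time (a new reading comes with each control period).
- optics.read_camera(name): name is "side" or "top"; returns a dict with "image" (480x640x3 uint8, red, green, blue), "z_map" (480x640 float32, m along the optical axis (not along the pixel's ray), 0 where there is no reading), "mtx" (3x3 intrinsics, pixels), "world_from_camera" (4x4, takes a point from camera to world coordinates). Camera axes: x right, y down, z forward; pixel columns grow to the right and rows downward; lengths in m; the calibration is good to about 2 mm. A picture is of the moment at which its call begins.
- workorder.finish_job(): hands the job in, once; it reports no verdict.
The state is a dict: "time": time; "q": joint angles; "joint_vel": joint speeds; "joint_torque": joint torques, N m; "tool_pos": TCP position; "tcp_rot": TCP orientation; "wrist_force": force on the tool from outside, world axes, zero at the start; "torque": the same for the moment, N m; "width": opening from 0.0 (shut) to 1.0 (fully open).
Only numpy, scipy, OpenCV 4.12 (cv2) and the standard library are available. Lean on these libraries where they do the work, as an engineer would, in place of code of your own. Each camera call takes 0.05 s, during which the arm holds its last target.

## Working session

There is one attempt and no reset: what is moved stays moved. The work goes in short steps, Python scripts to look and compute and a shell command to move; the robot and the scene stay as the last step left them, time stands still between calls to the robot, and variables do not carry over. Pictures are saved under pics/ and viewed, and the job is handed in when it is done.

```bash
ls; mkdir -p pics; cat > h.py <<'E'
import numpy as np, cv2
from workcell import bot, optics, workorder
from scipy.spatial.transform import Rotation as R
def snap(cam,name,crop=None,scale=1):
    d=optics.read_camera(cam); im=d["image"][:,:,::-1]
    np.savez('/tmp/%s.npz'%cam,**d)
    if crop: x0,y0,x1,y1=crop; im=im[y0:y1,x0:x1]
    if scale!=1: im=cv2.resize(im,None,fx=scale,fy=scale,interpolation=cv2.INTER_CUBIC)
    cv2.imwrite('pics/'+name,im); return d
def load(cam): return dict(np.load('/tmp/%s.npz'%cam))
def px(d,u,v,z=None):
    """world point of pixel; z: intersect plane height, else depth"""
    K=d["mtx"];T=d["world_from_camera"]
    r=np.linalg.inv(K)@np.array([u,v,1.]);
    if z is None: p=r*d["z_map"][int(round(v)),int(round(u))]; return T[:3,:3]@p+T[:3,3]
    rw=T[:3,:3]@r; s=(z-T[2,3])/rw[2]; return T[:3,3]+s*rw
def crop(cam,name,c,scale):
    im=load(cam)["image"][:,:,::-1]; x0,y0,x1,y1=c
    cv2.imwrite('pics/'+name,cv2.resize(im[y0:y1,x0:x1],None,fx=scale,fy=scale,interpolation=cv2.INTER_CUBIC))
E
python3 - <<'E'
from h import *
snap('top','t0.png');snap('side','s0.png')
s=bot.read_state();print(s, bot.tcp_to_grasp)
print(R.from_rotvec(s['tcp_rot']).as_matrix().round(3))
E
```

```text
pics
{'time': 0.1, 'q': array([ 1.21510470e+00,  2.64697700e-01,  1.60522745e+00, -2.75326888e-06,
        1.27367978e+00, -3.69139497e-02]), 'joint_vel': array([ 0.00068895, -0.00183435, -0.00151164, -0.00153346, -0.00039464,
       -0.00093787]), 'joint_torque': array([-3.49401271e-04, -5.16701353e+01, -3.68590665e+01, -1.35781047e-04,
        6.17129277e-03, -1.03046335e-05]), 'tool_pos': array([0.21133513, 0.64038209, 0.2300785 ]), 'tcp_rot': array([-1.55825739,  0.25055023, -0.24993548]), 'wrist_force': array([0.13257214, 0.24171251, 0.02982942]), 'torque': array([-0.03193911,  0.00305506, -0.01074105]), 'width': 1.001890097473822} -0.0187
[[ 0.95  -0.001  0.313]
 [-0.313 -0.002  0.95 ]
 [-0.    -1.    -0.002]]
```

View pics/t0.png

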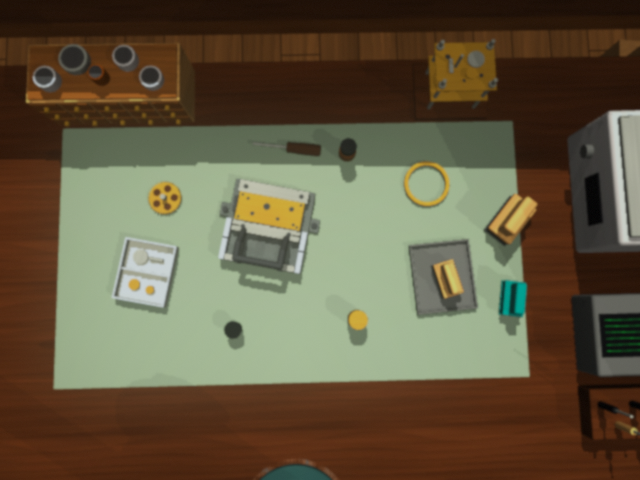

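View pics/s0.png

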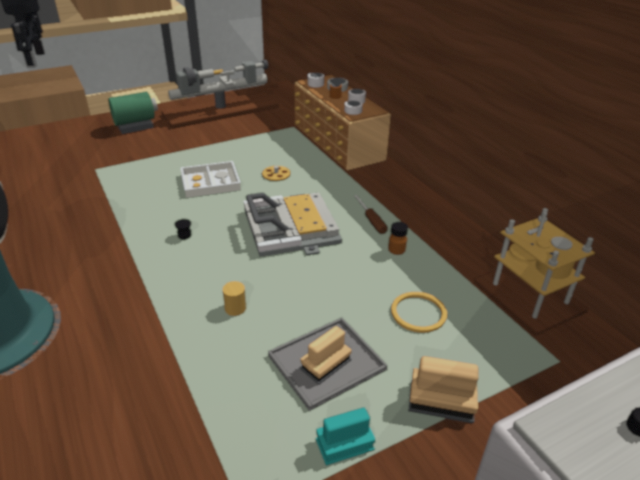

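The top view has three block look-alikes: wooden in the tray (448,278), larger wooden (512,218) and turquoise (513,297). By the description it is the small wooden one in the tray. The holder is at (268,225), with its pull bar at (262,262), and what looks like the end stop is either the tab at (225,210) or the one at (314,226). I'll take close crops to check.

```bash
python3 - <<'E'
from h import *
crop('top','t1.png',(400,180,540,330),5.0)
crop('top','t2.png',(205,165,335,300),5.5)
crop('side','s2.png',(230,170,350,270),6)
crop('side','s1.png',(260,310,400,410),5.5)
d=load('top')
for n,(u,v) in dict(block=(448,278),big=(512,218),turq=(513,297),holder=(268,212),base=(295,470)).items(): print(n,px(d,u,v).round(3))
E
```

```text
block [ 0.48  -0.321  0.066]
big [ 0.598 -0.453  0.083]
turq [ 0.438 -0.458  0.048]
holder [0.628 0.046 0.034]
base [ 0.097 -0.002  0.012]
```

View pics/t1.png

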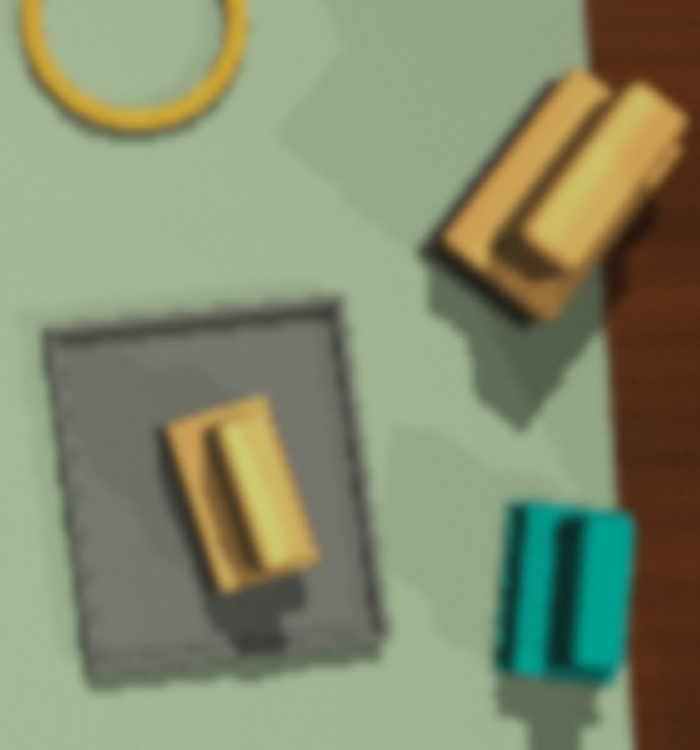

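View pics/t2.png

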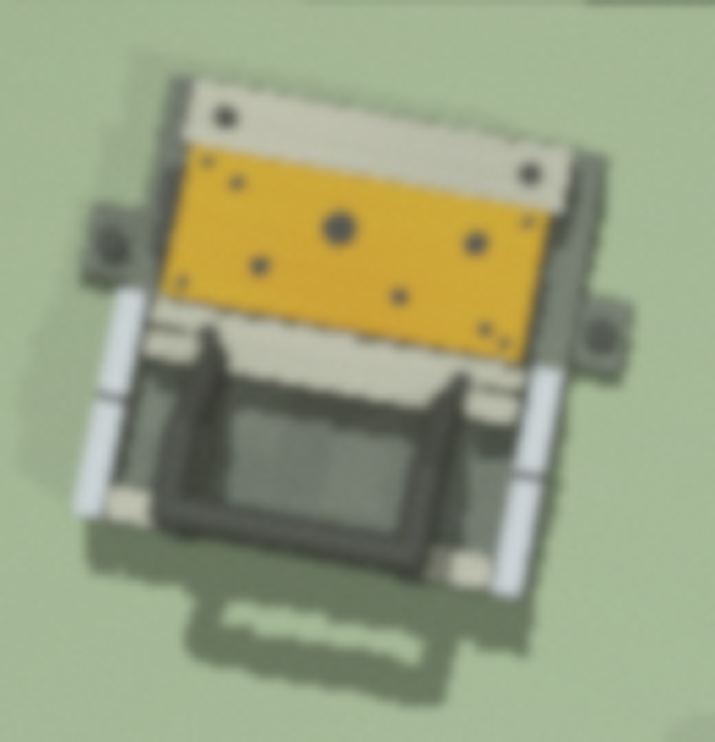

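View pics/s2.png

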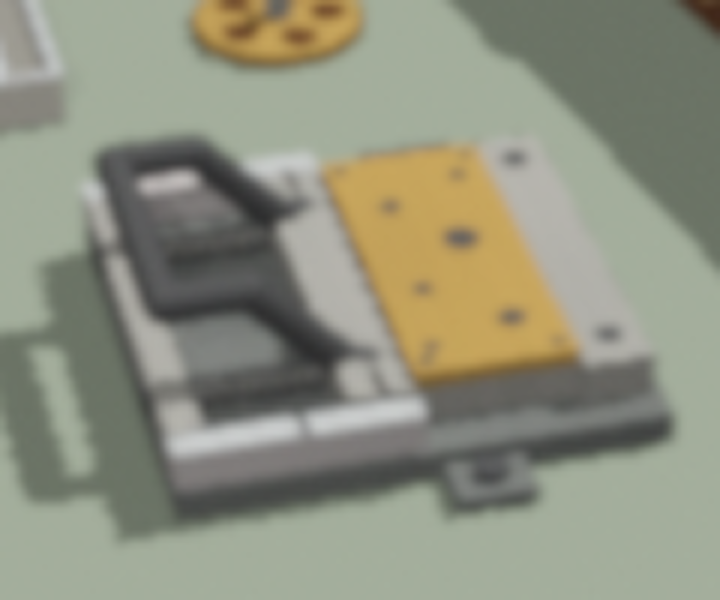

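View pics/s1.png

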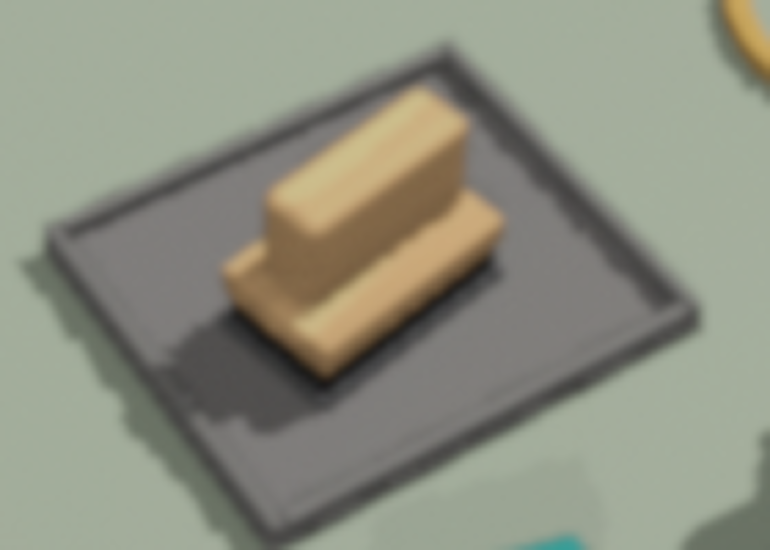

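```bash
cat >> h.py <<'E'
def cloud(d):
    K=d["mtx"];T=d["world_from_camera"];z=d["z_map"]
    v,u=np.mgrid[0:480,0:640]
    P=np.stack([(u-K[0,2])/K[0,0]*z,(v-K[1,2])/K[1,1]*z,z],-1)
    return P@T[:3,:3].T+T[:3,3]
def rect(d,mask,z):
    v,u=np.nonzero(mask); q=np.array([px(d,a,b,z)[:2] for a,b in zip(u,v)],np.float32)
    return cv2.minAreaRect(q*1000), len(u)
E
python3 - <<'E'
from h import *
for cam in('top','side'):
    d=load(cam);P=cloud(d);im=d['image'];hsv=cv2.cvtColor(im,cv2.COLOR_RGB2HSV)
    def box(x0,x1,y0,y1,z0,z1): return (P[...,0]>x0)&(P[...,0]<x1)&(P[...,1]>y0)&(P[...,1]<y1)&(P[...,2]>z0)&(P[...,2]<z1)
    m=box(.38,.58,-.42,-.22,.055,.09); print(cam,'rib',rect(d,m,.068), np.median(P[m][:,2]))
    m=box(.38,.58,-.42,-.22,.03,.09); print(cam,'block all',rect(d,m,.032))
    m=box(.5,.75,-.1,.2,.02,.045)&(hsv[...,1]>130)&(hsv[...,0]>15)&(hsv[...,0]<30)
    r,n=rect(d,m,.034); print('plate',r,n)
    m=box(.4,.65,-.1,.2,.052,.09); print('bar',rect(d,m,.066), np.median(P[m][:,2]))
d=load('top')
S=lambda p,o,s:[( o[0]+(a+.5)/s-.5, o[1]+(b+.5)/s-.5) for a,b in p]
print('platecorners',[px(d,*c,.034)[:2].round(4) for c in S([(188,145),(552,210),(522,362),(160,298)],(205,165),5.5)])
print('lines',[px(d,*c,.029)[:2].round(4) for c in S([(110,397),(528,474)],(205,165),5.5)])
print('bar ends',[px(d,*c,.066)[:2].round(4) for c in S([(165,510),(425,560)],(205,165),5.5)])
print('tray',[px(d,*c,.013)[:2].round(4) for c in S([(45,328),(340,297),(385,655),(88,688)],(400,180),5)])
print('rib',[px(d,*c,.068)[:2].round(4) for c in S([(220,425),(262,413),(318,555),(268,573)],(400,180),5)])
E
```

```text
top rib (((478.6683349609375, -327.009521484375), (63.020606994628906, 24.081039428710938), 15.93751335144043), 360) 0.06624297712124694
top block all (((478.9071044921875, -328.5543518066406), (73.23170471191406, 44.289737701416016), 15.791166305541992), 623)
plate ((630.4496459960938, 44.02075958251953), (140.654541015625, 58.57393264770508), 78.05116271972656) 1759
bar (((540.0989379882812, 62.734161376953125), (106.29414367675781, 54.562828063964844), 78.48686981201172), 610) 0.06671340660826675
side rib (((475.91448974609375, -338.6763000488281), (69.20403289794922, 28.03318214416504), 15.520005226135254), 562) 0.0660211194573872
side block all (((486.3055419921875, -325.3995666503906), (94.95703125, 55.95015335083008), 16.34393882751465), 1204)
plate ((627.6173095703125, 37.00395202636719), (138.49639892578125, 53.716590881347656), 77.9847412109375) 773
bar (((536.4448852539062, 51.54602813720703), (124.34956359863281, 51.05466842651367), 77.50935363769531), 443) 0.06524830346986898
platecorners [array([0.6739, 0.1077]), array([ 0.6458, -0.0322]), array([ 0.587 , -0.0197]), array([0.6145, 0.1186])]
lines [array([0.5772, 0.1386]), array([ 0.5443, -0.0211])]
bar ends [array([0.5307, 0.1118]), array([0.5102, 0.0163])]
tray [array([ 0.5529, -0.2528]), array([ 0.5637, -0.3808]), array([ 0.4106, -0.3919]), array([ 0.3996, -0.2649])]
rib [array([ 0.5069, -0.3127]), array([ 0.5114, -0.3301]), array([ 0.4534, -0.35  ]), array([ 0.4467, -0.3293])]
```

The tray block is the small wooden one. The bigger wooden one and the turquoise one stay put. Estimates: block centre (0.479,-0.328), yaw 15.9°; holder (0.630,0.044), x axis at -11.8°. First I'll move over the mat middle, then turn.

```bash
python3 -m handwheel '[[0.044,0,-0.037,0,0,0,1],[0.044,0,-0.037,0,0,0,1],[0.044,0,-0.037,0,0,0,1],[0.044,0,-0.037,0,0,0,1],[0.044,0,-0.037,0,0,0,1],[0.044,0,-0.037,0,0,0,1],[0.044,0,-0.037,0,0,0,1],[0.044,0,-0.037,0,0,0,1]]'
python3 -m handwheel '[[0.044,0,-0.037,0,0,0,1],[0.044,0,-0.037,0,0,0,1],[0.044,0,-0.037,0,0,0,1],[0,0,0,0,0.18,0,1],[0,0,0,0,0.18,0,1],[0,0,0,0,0.18,0,1],[0,0,0,0,0.18,0,1],[0,0,0,0,0.18,0,1]]'
python3 -m handwheel '[[0,0,0,0,0.18,0,1],[0,0,0,0,0.18,0,1],[0,0,0,0,0.18,0,1],[0,0,0,0,0.18,0,1],[0,0,0,0,0.18,0,1],[0,0,0,0,0.18,0,1],[0,0,0,0,0.18,0,1],[0,0,0,0,0.18,0,1]]'
cat >> h.py <<'E'
def plan(xyz,yaw):
    s=bot.read_state();M=R.from_rotvec(s['tcp_rot']).as_matrix()
    D=np.eye(3);c,n=np.cos(np.deg2rad(yaw)),np.sin(np.deg2rad(yaw))
    D=np.array([[c,0,-n],[n,0,c],[0,-1,0]])
    print('t',round(s['time'],2),'pos',s['tool_pos'].round(4),'yaw',np.rad2deg(np.arctan2(M[1,0],M[0,0])).round(2),'q',s['q'].round(2),'w',round(s['width'],3),'F',s['wrist_force'].round(2))
    dp=np.array(xyz)-s['tool_pos']
    print('shift now axes',(M.T@dp).round(4),'shift in target axes',(D.T@dp).round(4),'turn',R.from_matrix(M.T@D).as_rotvec().round(4))
E
python3 -c "
from h import *
plan([.479,-.328,.15],-164.1)"
```

```text
time: 1.1
tool_pos: [0.4535, 0.2478, 0.231]
tcp_rot: [-1.556, 0.25, -0.25]
wrist_force: [1.1, 0.3, 0.2]
width: 1.001
time: 2.1
tool_pos: [0.5432, 0.1027, 0.2307]
tcp_rot: [-1.354, 0.951, -0.95]
wrist_force: [-0.0, -0.6, 0.2]
width: 1.001
time: 3.1
tool_pos: [0.5432, 0.1027, 0.2307]
tcp_rot: [-0.477, 1.956, -1.956]
wrist_force: [0.2, 0.4, 0.3]
width: 0.997
t 3.1 pos [0.5432 0.1027 0.2307] yaw -152.68 q [0.14 0.03 1.87 0.   1.24 1.24] w 0.997 F [0.19 0.44 0.31]
shift now axes [0.2546 0.0808 0.3533] shift in target axes [0.1797 0.0807 0.3967] turn [0.0003 0.1994 0.0011]
```

```bash
python3 -m handwheel '[[0,0,0,0,0.1,0,1],[0,0,0,0,0.1,0,1],[0.03,0.01,0.066,0,0,0,1],[0.03,0.01,0.066,0,0,0,1],[0.03,0.01,0.066,0,0,0,1],[0.03,0.01,0.066,0,0,0,1],[0.03,0.01,0.066,0,0,0,1],[0.03,0.01,0.066,0,0,0,1]]'
python3 -c "
from h import *
plan([.479,-.328,.10],-164.1)"
```

```text
time: 4.1
tool_pos: [0.4895, -0.2666, 0.1795]
tcp_rot: [-0.295, 2.07, -2.07]
wrist_force: [1.0, 0.6, 0.5]
width: 1.0
t 4.1 pos [ 0.4895 -0.2666  0.1795] yaw -163.8 q [-0.54  0.08  1.91  0.    1.15  0.74] w 1.0 F [1.05 0.56 0.46]
shift now axes [0.0272 0.0795 0.056 ] shift in target axes [0.0269 0.0795 0.0561] turn [ 0.0003  0.0052 -0.    ]
```

```bash
python3 -m handwheel '[[0.027,0,0.056,0,0,0,1],[0,0.04,0,0,0,0,1],[0,0.04,0,0,0,0,1],[0,0,0,0,0,0,1]]'
python3 -c "
from h import *
plan([.479,-.328,.0375],-164.1)
snap('side','s3.png',(260,260,400,410),5);snap('top','t3.png',(380,180,540,330),5)"
```

```text
time: 4.6
tool_pos: [0.4766, -0.324, 0.0957]
tcp_rot: [-0.301, 2.08, -2.066]
wrist_force: [-1.0, 0.3, 0.0]
width: 0.999
t 4.6 pos [ 0.4766 -0.324   0.0957] yaw -163.83 q [-0.64  0.21  1.94  0.    1.    0.65] w 0.999 F [-0.96  0.32  0.01]
shift now axes [-0.0015  0.0582  0.0049] shift in target axes [-0.0012  0.0582  0.0045] turn [0.0075 0.0046 0.0057]
```

View pics/s3.png

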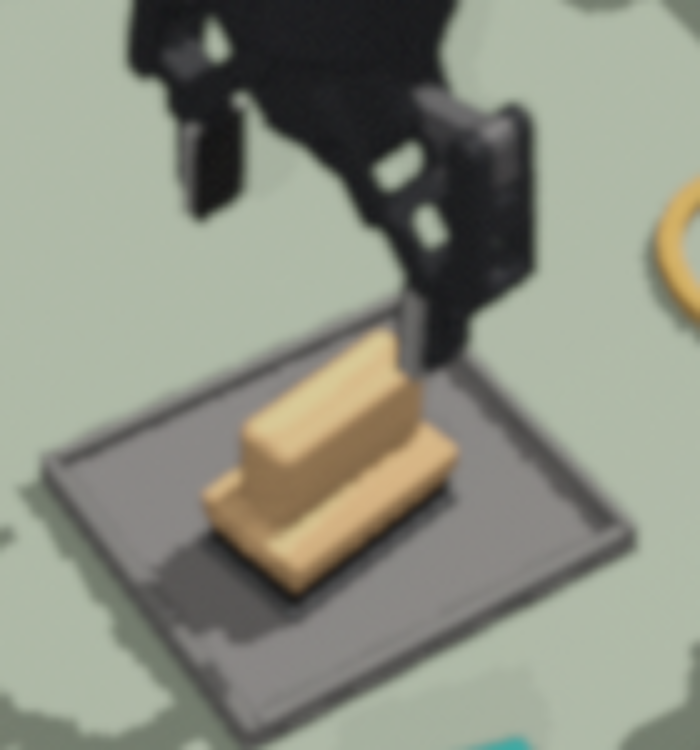

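View pics/t3.png

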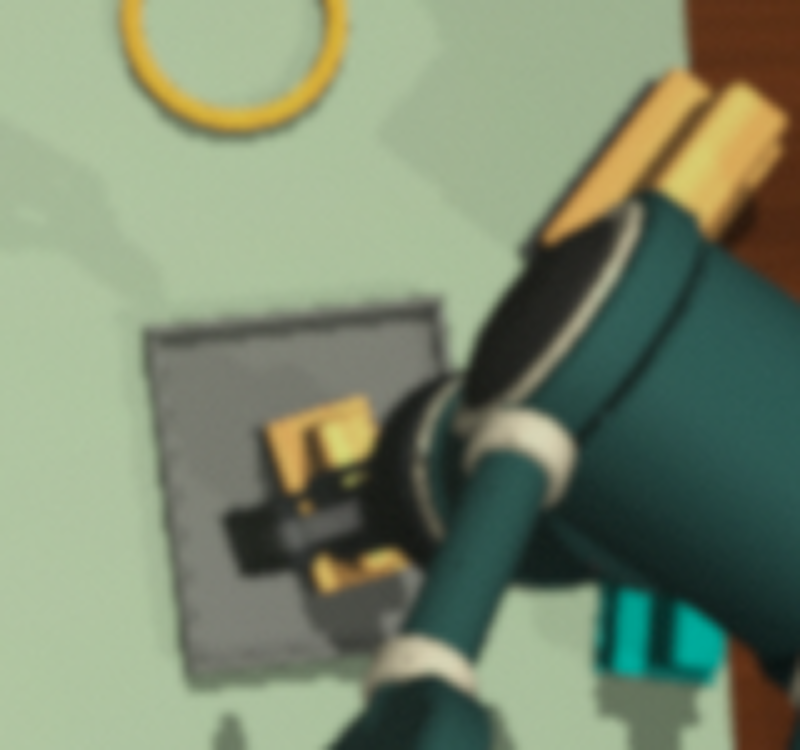

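The block shows between the open fingers (side crop about (330,450)), with the tips above the rib and straddling it. I'll correct 4 mm and descend.

```bash
python3 -m handwheel '[[-0.001,0.018,0.004,0,0.004,0,1],[0,0.02,0,0,0,0,1],[0,0.02,0,0,0,0,1],[0,0,0,0,0,0,1],[0,0,0,0,0,0,1]]'
python3 -c "
from h import *
plan([.479,-.328,.0375],-164.1)"
```

```text
time: 5.32
tool_pos: [0.4821, -0.3297, 0.0418]
tcp_rot: [-0.291, 2.073, -2.072]
wrist_force: [-0.1, 0.1, 0.6]
width: 1.0
t 5.33 pos [ 0.4821 -0.3297  0.0418] yaw -164.02 q [-0.64  0.28  1.96 -0.    0.9   0.65] w 1.0 F [-0.08  0.14  0.63]
shift now axes [ 0.0025  0.0043 -0.0024] shift in target axes [ 0.0025  0.0043 -0.0024] turn [0.0004 0.0013 0.0003]
```

```bash
python3 -m handwheel '[[0.0025,0.004,-0.002,0,0,0,1],[0,0,0,0,0,0,1],[0,0,0,0,0,0,0],[0,0,0,0,0,0,0],[0,0,0,0,0,0,0],[0,0,0,0,0,0,0],[0,0,0,0,0,0,0],[0,0,0,0,0,0,0]]' 80
python3 -c "
from h import *
plan([.479,-.328,.0375],-164.1)
snap('side','s4.png',(260,260,400,410),5)"
```

```text
time: 6.32
tool_pos: [0.4794, -0.3287, 0.0383]
tcp_rot: [-0.29, 2.071, -2.072]
wrist_force: [-0.5, -1.4, 1.4]
width: 0.24
t 6.33 pos [ 0.4794 -0.3287  0.0383] yaw -164.03 q [-0.64  0.28  1.97 -0.    0.89  0.65] w 0.24 F [-0.47 -1.45  1.41]
shift now axes [ 0.0002  0.0008 -0.0008] shift in target axes [ 0.0002  0.0008 -0.0008] turn [-0.0006  0.0013 -0.0003]
```

View pics/s4.png

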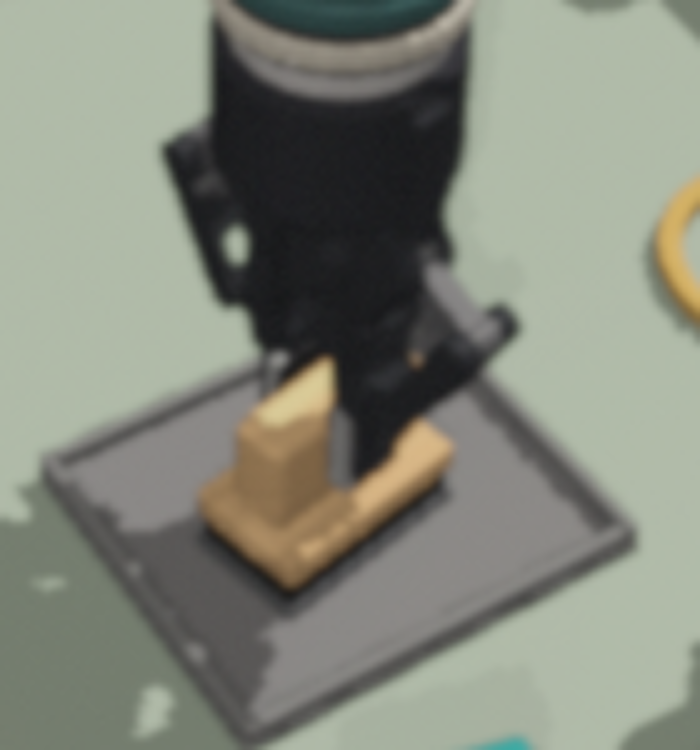

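Grasped: width 0.24, about 20 mm. Lifting and carrying.

```bash
python3 -m handwheel '[[0,-0.03,0,0,0,0,0],[0,-0.04,0,0,0,0,0],[0,-0.05,0,0,0,0,0],[0,0,0,0,0.12,0,0],[0,0,0,0,0.12,0,0],[0,0,0,0,0.12,0,0],[0,0,0,0,0.124,0,0],[0,0,0,0,0,0,0]]'
python3 -c "
from h import *
plan([.6198,-.0071,.12],168.2)
snap('side','s5.png',(220,180,420,380),3.5)"
```

```text
time: 7.38
tool_pos: [0.4786, -0.3279, 0.1571]
tcp_rot: [-0.215, -2.115, 2.112]
wrist_force: [1.0, 0.5, -2.3]
width: 0.245
t 7.38 pos [ 0.4786 -0.3279  0.1571] yaw 168.32 q [-0.64  0.15  1.89  0.    1.11  1.13] w 0.245 F [ 0.96  0.52 -2.25]
shift now axes [-0.0734  0.0373 -0.3427] shift in target axes [-0.0727  0.0371 -0.3429] turn [0.0009 0.0021 0.0017]
```

View pics/s5.png

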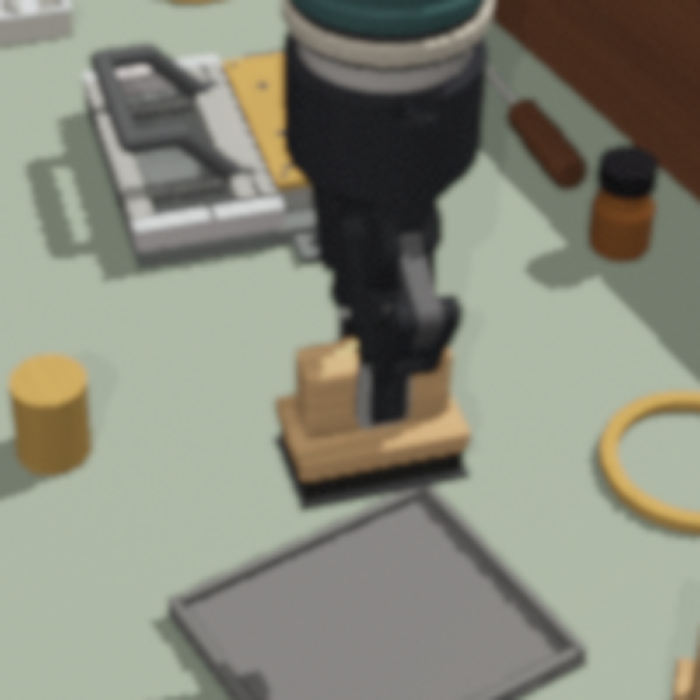

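The block hangs level and parallel to the holder. Moving above the open end.

```bash
python3 -m handwheel '[[-0.01,0,-0.049,0,0,0,0],[-0.01,0,-0.049,0,0,0,0],[-0.01,0,-0.049,0,0,0,0],[-0.01,0,-0.049,0,0,0,0],[-0.01,0,-0.049,0,0,0,0],[-0.01,0,-0.049,0,0,0,0],[-0.0127,0,-0.049,0,0,0,0],[0,0.02,0,0,0,0,0]]'
python3 -m handwheel '[[0,0.035,0,0,0,0,0],[0,0.02,0,0,0,0,0],[0,0,0,0,0,0,0],[0,0,0,0,0,0,0]]'
python3 -c "
from h import *
plan([.6198,-.0071,.0645],168.2)
snap('side','s6.png',(220,140,380,280),4.5);snap('top','t6.png',(205,165,345,300),5)"
```

```text
time: 8.43
tool_pos: [0.6232, -0.0042, 0.1397]
tcp_rot: [-0.217, -2.12, 2.118]
wrist_force: [-0.3, -0.0, -1.9]
width: 0.247
time: 8.93
tool_pos: [0.6209, -0.0081, 0.0839]
tcp_rot: [-0.219, -2.114, 2.114]
wrist_force: [-0.1, -0.3, -2.9]
width: 0.247
t 8.93 pos [ 0.6209 -0.0081  0.0839] yaw 168.22 q [-0.05  0.29  1.86 -0.    0.99  1.72] w 0.247 F [-0.11 -0.27 -2.92]
shift now axes [ 0.0013  0.0194 -0.0008] shift in target axes [ 0.0013  0.0194 -0.0008] turn [ 0.0002  0.0003 -0.0012]
```

View pics/s6.png

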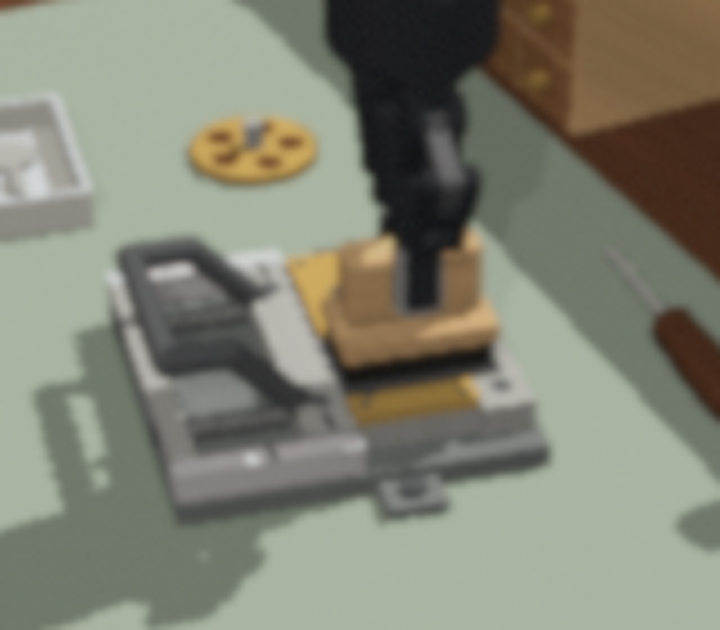

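View pics/t6.png

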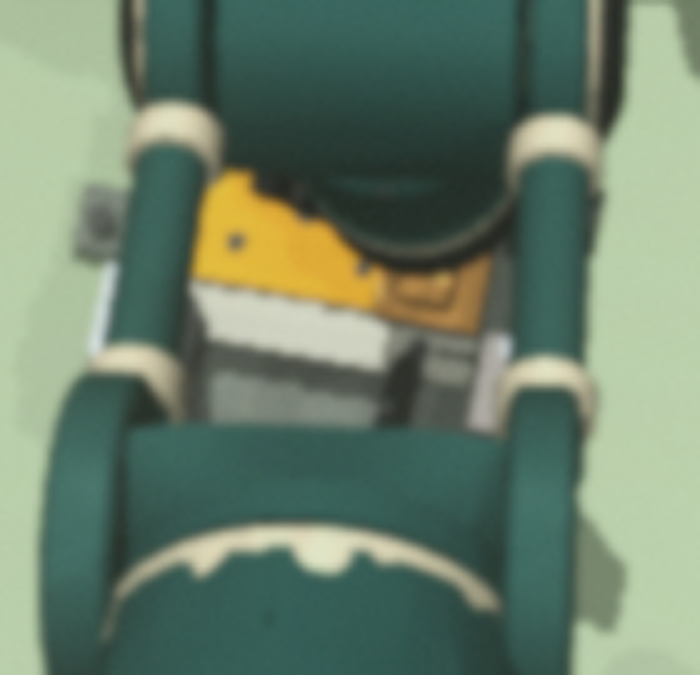

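```bash
python3 -m handwheel '[[0.001,0.01,0,0,0,0,0],[0,0.005,0,0,0,0,0],[0,0,0,0,0,0,0]]'
python3 -m handwheel '[[0,0.0015,0,0,0,0,0],[0,0.0015,0,0,0,0,0],[0,0,0,0,0,0,0]]'
python3 -c "
from h import *
plan([.6198,-.0071,.0645],168.2)"
```

```text
time: 9.4
tool_pos: [0.619, -0.0073, 0.0678]
tcp_rot: [-0.217, -2.113, 2.113]
wrist_force: [-0.3, -0.6, -0.5]
width: 0.246
time: 9.78
tool_pos: [0.6192, -0.0073, 0.0655]
tcp_rot: [-0.217, -2.113, 2.113]
wrist_force: [-2.6, -1.0, 4.6]
width: 0.244
t 9.78 pos [ 0.6192 -0.0073  0.0655] yaw 168.25 q [-0.05  0.31  1.87 -0.    0.96  1.72] w 0.244 F [-2.63 -1.02  4.64]
shift now axes [-0.0005  0.001  -0.0004] shift in target axes [-0.0005  0.001  -0.0004] turn [-0.0001  0.0008  0.0002]
```

```bash
python3 -m handwheel '[[0,0.0005,0,0,0,0,0],[0,0,-0.004,0,0,0,0],[0,0,-0.005,0,0,0,0],[0,0,-0.005,0,0,0,0],[0,0,-0.005,0,0,0,0]]'
python3 -m handwheel '[[0,0,-0.005,0,0,0,0],[0,0,-0.005,0,0,0,0]]'
python3 -c "
from h import *
plan([.6409,.0948,.065],168.2)"
```

```text
time: 10.4
tool_pos: [0.6241, 0.0111, 0.0652]
tcp_rot: [-0.22, -2.114, 2.115]
wrist_force: [-0.6, -4.0, 5.6]
width: 0.244
time: 10.65
tool_pos: [0.6258, 0.0209, 0.065]
tcp_rot: [-0.219, -2.113, 2.115]
wrist_force: [-1.1, -4.3, 6.6]
width: 0.239
t 10.65 pos [0.6258 0.0209 0.065 ] yaw 168.26 q [-0.01  0.32  1.86 -0.    0.96  1.77] w 0.239 F [-1.13 -4.34  6.59]
shift now axes [ 0.0003 -0.     -0.0754] shift in target axes [ 0.0004  0.     -0.0754] turn [-0.0006  0.001  -0.0013]
```

Pressing with about 8 N, dragging as expected. Continuing.

```bash
python3 -m handwheel '[[0,0,-0.005,0,0,0,0],[0,0,-0.005,0,0,0,0],[0,0,-0.005,0,0,0,0],[0,0,-0.005,0,0,0,0],[0,0,-0.005,0,0,0,0]]'
python3 -m handwheel '[[0,0,-0.005,0,0,0,0],[0,0,-0.005,0,0,0,0],[0,0,-0.005,0,0,0,0],[0,0,-0.005,0,0,0,0],[0,0,-0.005,0,0,0,0]]'
python3 -c "
from h import *
plan([.6411,.0957,.065],168.2)"
```

```text
time: 11.28
tool_pos: [0.6308, 0.0454, 0.065]
tcp_rot: [-0.218, -2.113, 2.115]
wrist_force: [-0.5, -4.2, 4.3]
width: 0.244
time: 11.9
tool_pos: [0.6358, 0.0699, 0.065]
tcp_rot: [-0.218, -2.113, 2.115]
wrist_force: [-1.6, -4.9, 5.6]
width: 0.244
t 11.9 pos [0.6358 0.0699 0.065 ] yaw 168.26 q [ 0.07  0.34  1.83 -0.    0.97  1.85] w 0.244 F [-1.56 -4.9   5.65]
shift now axes [ 0.0001 -0.     -0.0264] shift in target axes [ 0.0001 -0.     -0.0264] turn [-0.0007  0.0011 -0.001 ]
```

```bash
python3 -m handwheel '[[0,0,-0.005,0,0,0,0],[0,0,-0.005,0,0,0,0],[0,0,-0.005,0,0,0,0],[0,0,-0.005,0,0,0,0],[0,0,-0.005,0,0,0,0],[0,0,-0.003,0,0,0,0],[0,0,0,0,0,0,0]]'
python3 -c "
from h import *
plan([.6411,.0957,.065],168.2)
snap('side','s7.png',(220,140,380,280),4.5)"
```

```text
time: 12.78
tool_pos: [0.6415, 0.0977, 0.065]
tcp_rot: [-0.218, -2.114, 2.114]
wrist_force: [-0.2, -2.9, 5.6]
width: 0.246
t 12.78 pos [0.6415 0.0977 0.065 ] yaw 168.27 q [ 0.11  0.36  1.81 -0.    0.98  1.89] w 0.246 F [-0.17 -2.94  5.6 ]
shift now axes [ 0.    -0.     0.002] shift in target axes [ 0.    -0.     0.002] turn [-0.0001  0.0012 -0.0009]
```

View pics/s7.png

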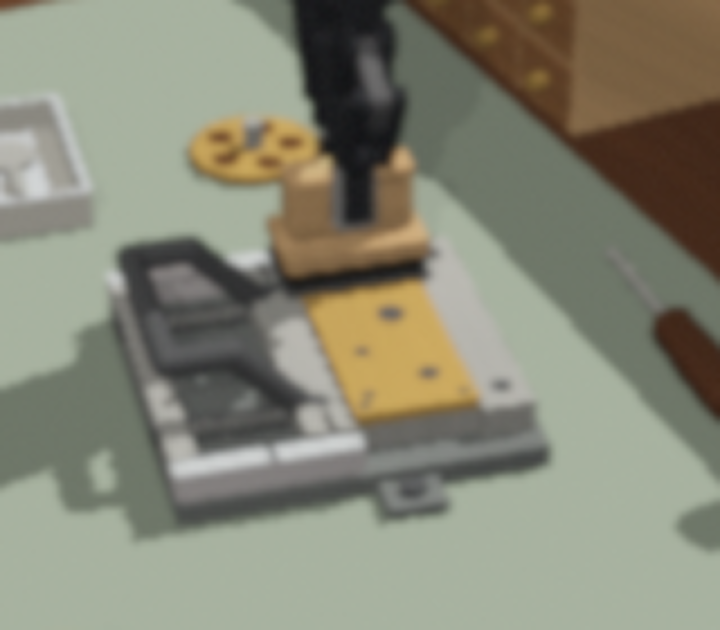

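The block is at the end-stop end (crop about (350,250)), still pressed at about 8 N, and the plate is in place. Lifting and carrying it back to the tray.

```bash
python3 -m handwheel '[[0,-0.02,0,0,0,0,0],[0,-0.04,0,0,0,0,0],[0,-0.03,0,0,0,0,0],[0.01,0,0.055,0,0,0,0],[0.01,0,0.055,0,0,0,0],[0.01,0,0.055,0,0,0,0],[0.01,0,0.055,0,0,0,0],[0.01,0,0.055,0,0,0,0]]'
python3 -c "
from h import *
plan([.479,-.328,.15],168.2)"
```

```text
time: 13.82
tool_pos: [0.5351, -0.1621, 0.1547]
tcp_rot: [-0.217, -2.115, 2.112]
wrist_force: [-0.3, -1.2, -1.8]
width: 0.246
t 13.82 pos [ 0.5351 -0.1621  0.1547] yaw 168.26 q [-0.34  0.11  1.93  0.    1.1   1.44] w 0.246 F [-0.27 -1.15 -1.83]
shift now axes [0.0212 0.0045 0.1738] shift in target axes [0.021  0.0047 0.1738] turn [0.0011 0.0011 0.0002]
```

```bash
python3 -m handwheel '[[0.007,0,0.055,0,0,0,0],[0.007,0,0.055,0,0,0,0],[0.007,0,0.05,0,0,0,0],[0,0,0,0,-0.12,0,0],[0,0,0,0,-0.12,0,0],[0,0,0,0,-0.12,0,0],[0,0,0,0,-0.124,0,0],[0,0.05,0,0,0,0,0]]'
python3 -m handwheel '[[0,0.035,0,0,0,0,0],[0,0,0,0,0,0,0],[0,0,0,0,0,0,0]]'
python3 -c "
from h import *
plan([.479,-.328,.0375],-164.1)"
```

```text
time: 14.82
tool_pos: [0.4872, -0.316, 0.1092]
tcp_rot: [-0.282, 2.061, -2.075]
wrist_force: [0.7, -0.7, -2.4]
width: 0.244
time: 15.2
tool_pos: [0.4838, -0.3141, 0.0708]
tcp_rot: [-0.289, 2.071, -2.072]
wrist_force: [1.4, -0.7, -0.5]
width: 0.241
t 15.2 pos [ 0.4838 -0.3141  0.0708] yaw -164.02 q [-0.62  0.23  1.96  0.    0.95  0.67] w 0.241 F [ 1.44 -0.7  -0.53]
shift now axes [0.0085 0.0333 0.012 ] shift in target axes [0.0085 0.0333 0.012 ] turn [-0.0009  0.0014 -0.0012]
```

```bash
python3 -m handwheel '[[0.0085,0.012,0.012,0,0,0,0],[0,0.01,0,0,0,0,0],[0,0.006,0,0,0,0,0],[0,0.004,0,0,0,0,0],[0,0,0,0,0,0,0]]'
python3 -c "
from h import *
plan([.479,-.328,.0380],-164.1)
snap('side','s8.png',(260,260,400,410),5)"
```

```text
time: 15.82
tool_pos: [0.4779, -0.3277, 0.0377]
tcp_rot: [-0.292, 2.073, -2.072]
wrist_force: [-2.5, -0.0, 2.5]
width: 0.242
t 15.82 pos [ 0.4779 -0.3277  0.0377] yaw -164.02 q [-0.64  0.28  1.98 -0.    0.89  0.65] w 0.242 F [-2.47 -0.02  2.5 ]
shift now axes [-0.001  -0.0003  0.0006] shift in target axes [-0.001  -0.0003  0.0006] turn [0.0005 0.0015 0.0006]
```

View pics/s8.png

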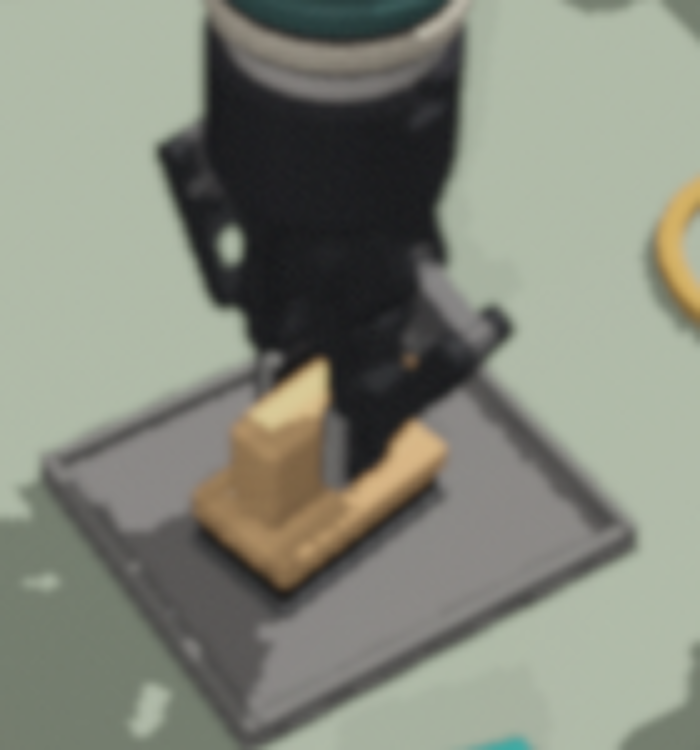

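The block is down, flat in the tray at its old spot (280,480), with about 4 N of support. Releasing, waiting, then lifting and turning towards the pull bar.

```bash
python3 -m handwheel '[[0,0,0,0,0,0,1],[0,0,0,0,0,0,1],[0,0,0,0,0,0,1],[0,0,0,0,0,0,1],[0,-0.03,0,0,0,0,1],[0,-0.05,0,0,0,0,1],[0,-0.05,0,0,0,0,1],[0,0,0,0,0,0,1]]'
python3 -m handwheel '[[0,0,0,0,-0.18,0,1],[0,0,0,0,-0.18,0,1],[0,0,0,0,-0.18,0,1],[0,0,0,0,-0.18,0,1],[0,0,0,0,-0.18,0,1],[0,0,0,0,-0.187,0,1]]'
python3 -c "
from h import *
d=snap('side','s9.png',(220,160,420,410),3)
d=snap('top','t9.png',(380,180,540,330),5)
plan([.52,.0668,.16],-101.8)"
```

```text
time: 16.88
tool_pos: [0.4813, -0.3302, 0.1735]
tcp_rot: [-0.282, 2.061, -2.077]
wrist_force: [0.3, 0.2, 0.4]
width: 1.003
time: 17.62
tool_pos: [0.4774, -0.3273, 0.1661]
tcp_rot: [-1.109, 1.356, -1.352]
wrist_force: [0.4, 0.1, 0.5]
width: 1.003
t 17.73 pos [ 0.4774 -0.3273  0.1662] yaw -101.73 q [-0.64  0.13  1.88  0.    1.13 -0.44] w 0.995 F [ 0.47 -0.08  0.41]
shift now axes [-0.3946  0.0066 -0.0384] shift in target axes [-0.3945  0.0062 -0.0389] turn [ 0.0018  0.0013 -0.0009]
```

View pics/s9.png

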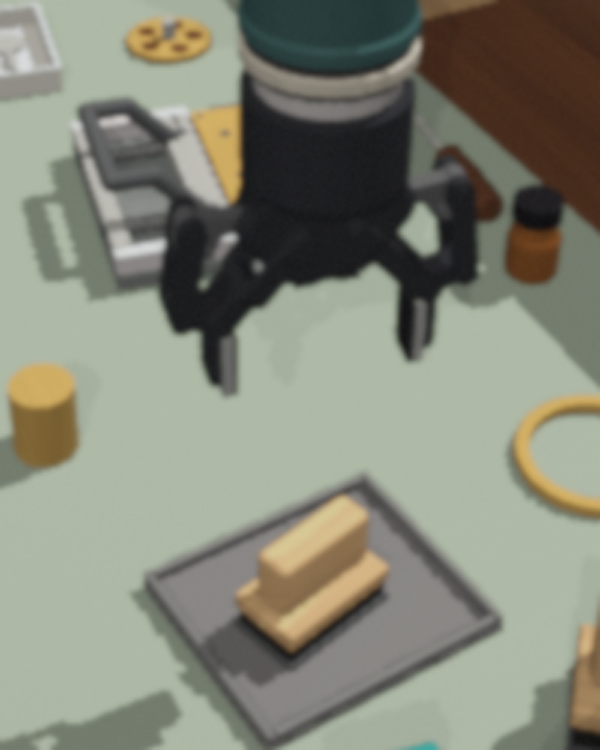

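The block lies flat in the tray, released. Now measuring the pull bar in the holder frame.

```bash
python3 - <<'E'
from h import *
O=np.array([.6304,.0438]);a=np.deg2rad(-11.8);X=np.array([np.cos(a),np.sin(a)]);Y=np.array([-X[1],X[0]])
for cam in('top','side'):
    d=load(cam);P=cloud(d)
    hx=(P[...,:2]-O)@X;hy=(P[...,:2]-O)@Y
    m=(hx>-.15)&(hx<-.03)&(abs(hy)<.08)&(P[...,2]>.055)&(P[...,2]<.09)
    mm=m&(hx<-.09)
    print(cam,mm.sum(),'hx hist',np.histogram(hx[m],np.arange(-.15,-.03,.005)))
    k=m&(abs(hy)<.025)
    print(' mid: hx',hx[k].min().round(4),hx[k].max().round(4),np.median(hx[k]).round(4),'z',np.percentile(P[k][:,2],[5,50,95]).round(4),' hy range',hy[mm].min().round(4),hy[mm].max().round(4))
    v,u=np.nonzero(k);print(' rays at z=.066', np.array([ (px(d,a_,b_,.066)[:2]-O)@X for a_,b_ in zip(u,v)]).min().round(4),np.array([ (px(d,a_,b_,.066)[:2]-O)@X for a_,b_ in zip(u,v)]).max().round(4))
E
python3 -c "
from h import *
crop('top','t10.png',(205,165,335,300),5.5)"
```

```text
top 459 hx hist (array([  0,   0,   0,   0,   0,   0, 114, 126, 116,  33,  35,  35,  34,
        33,  31,  22,   9,   0,   0,   0,   0,   0,   0]), array([-0.15 , -0.145, -0.14 , -0.135, -0.13 , -0.125, -0.12 , -0.115,
       -0.11 , -0.105, -0.1  , -0.095, -0.09 , -0.085, -0.08 , -0.075,
       -0.07 , -0.065, -0.06 , -0.055, -0.05 , -0.045, -0.04 , -0.035]))
 mid: hx -0.1194 -0.1057 -0.1127 z [0.0639 0.0673 0.0705]  hy range -0.0519 0.054
 rays at z=.066 -0.1195 -0.1056
side 300 hx hist (array([ 0,  0,  0,  0,  0,  0, 60, 77, 67, 31, 35, 30, 28, 38, 31, 22,  6,
        0,  0,  0,  0,  0,  0]), array([-0.15 , -0.145, -0.14 , -0.135, -0.13 , -0.125, -0.12 , -0.115,
       -0.11 , -0.105, -0.1  , -0.095, -0.09 , -0.085, -0.08 , -0.075,
       -0.07 , -0.065, -0.06 , -0.055, -0.05 , -0.045, -0.04 , -0.035]))
 mid: hx -0.1185 -0.1044 -0.1121 z [0.0623 0.0665 0.0693]  hy range -0.0567 0.0495
 rays at z=.066 -0.1191 -0.105
```

View pics/t10.png

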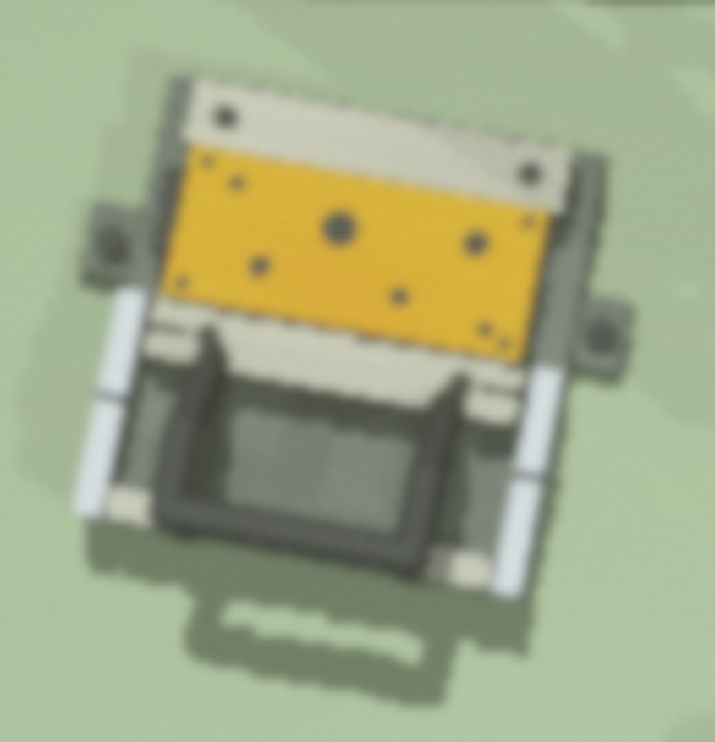

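```bash
python3 -m handwheel '[[-0.05,0,-0.005,0,0,0,0.4],[-0.05,0,-0.005,0,0,0,0.4],[-0.05,0,-0.005,0,0,0,0.4],[-0.05,0,-0.005,0,0,0,0.4],[-0.05,0,-0.005,0,0,0,0.4],[-0.05,0,-0.005,0,0,0,0.4],[-0.05,0,-0.005,0,0,0,0.4],[-0.045,0,-0.003,0,0,0,0.4]]'
python3 -m handwheel '[[0,0.03,0,0,0,0,0.4],[0,0.03,0,0,0,0,0.4],[0,0,0,0,0,0,0.4],[0,0,0,0,0,0,0.4]]'
python3 -c "
from h import *
plan([.5203,.0668,.043],-101.8)
snap('side','s11.png',(200,140,360,280),4.5)"
```

```text
time: 18.73
tool_pos: [0.5208, 0.0684, 0.1669]
tcp_rot: [-1.104, 1.362, -1.361]
wrist_force: [-0.8, 1.2, 1.6]
width: 0.398
time: 19.23
tool_pos: [0.5216, 0.0665, 0.1081]
tcp_rot: [-1.104, 1.36, -1.36]
wrist_force: [0.7, -0.1, 1.0]
width: 0.402
t 19.23 pos [0.5216 0.0665 0.1081] yaw -101.85 q [ 0.08  0.09  2.04 -0.    1.    0.29] w 0.402 F [ 0.75 -0.14  0.99]
shift now axes [ 0.      0.0651 -0.0013] shift in target axes [ 0.      0.0651 -0.0013] turn [-0.0004 -0.0008 -0.0001]
```

View pics/s11.png

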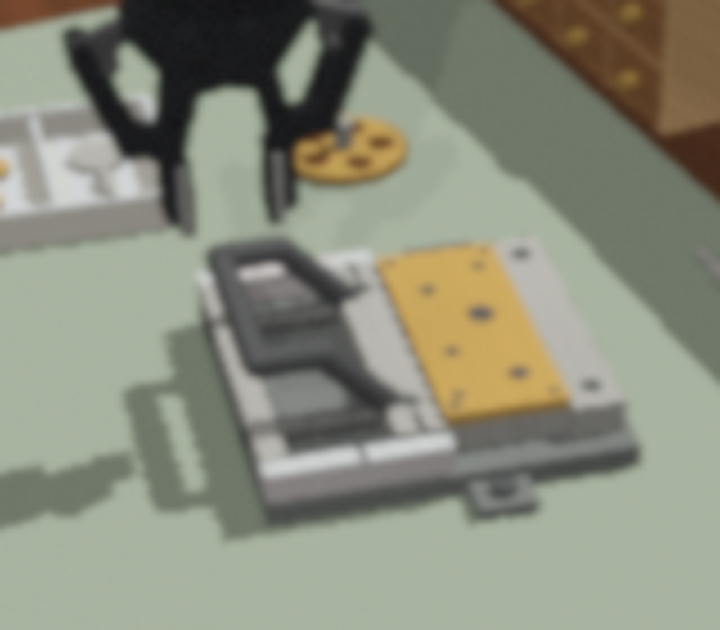

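The open fingers stand above the bar, one on each side (crop (180,200) and (280,190); bar at about (240,310)). Going down in steps.

```bash
python3 -m handwheel '[[0,0.025,-0.001,0,0,0,0.4],[0,0.025,0,0,0,0,0.4],[0,0.015,0,0,0,0,0.4],[0,0,0,0,0,0,0.4],[0,0,0,0,0,0,0.4]]'
python3 -c "
from h import *
plan([.5203,.0668,.043],-101.8)
snap('side','s12.png',(200,140,360,280),4.5)"
```

```text
time: 19.9
tool_pos: [0.5214, 0.0669, 0.0437]
tcp_rot: [-1.103, 1.358, -1.359]
wrist_force: [0.8, -0.7, -0.7]
width: 0.403
t 19.9 pos [0.5214 0.0669 0.0437] yaw -101.77 q [0.08 0.18 2.09 0.   0.87 0.29] w 0.403 F [ 0.8  -0.66 -0.67]
shift now axes [ 0.0003  0.0007 -0.001 ] shift in target axes [ 0.0003  0.0007 -0.001 ] turn [-0.0018  0.0006 -0.0005]
```

View pics/s12.png

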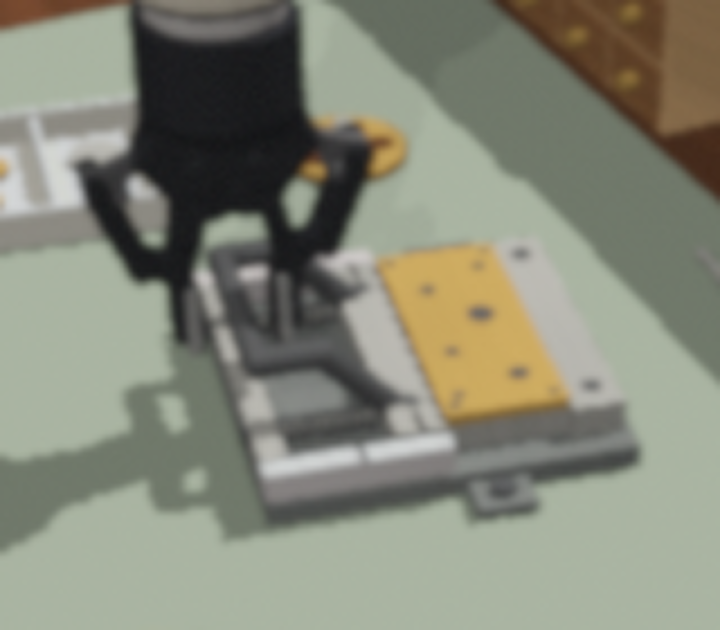

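The fingers straddle the bar. Closing.

```bash
python3 -m handwheel '[[0,0,0,0,0,0,0],[0,0,0,0,0,0,0],[0,0,0,0,0,0,0],[0,0,0,0,0,0,0],[0,0,0,0,0,0,0]]' 60
python3 -c "
from h import *
plan([.5203,.0668,.043],-101.8)
snap('top','t13.png',(205,165,335,300),5.5)"
```

```text
time: 20.58
tool_pos: [0.5221, 0.0668, 0.0437]
tcp_rot: [-1.102, 1.356, -1.36]
wrist_force: [4.3, -3.0, 5.7]
width: 0.141
t 20.57 pos [0.5221 0.0668 0.0437] yaw -101.74 q [ 0.08  0.18  2.09 -0.    0.87  0.29] w 0.141 F [ 4.26 -3.04  5.71]
shift now axes [ 0.0003  0.0007 -0.0018] shift in target axes [ 0.0003  0.0007 -0.0018] turn [-0.0035  0.001  -0.0007]
```

View pics/t13.png

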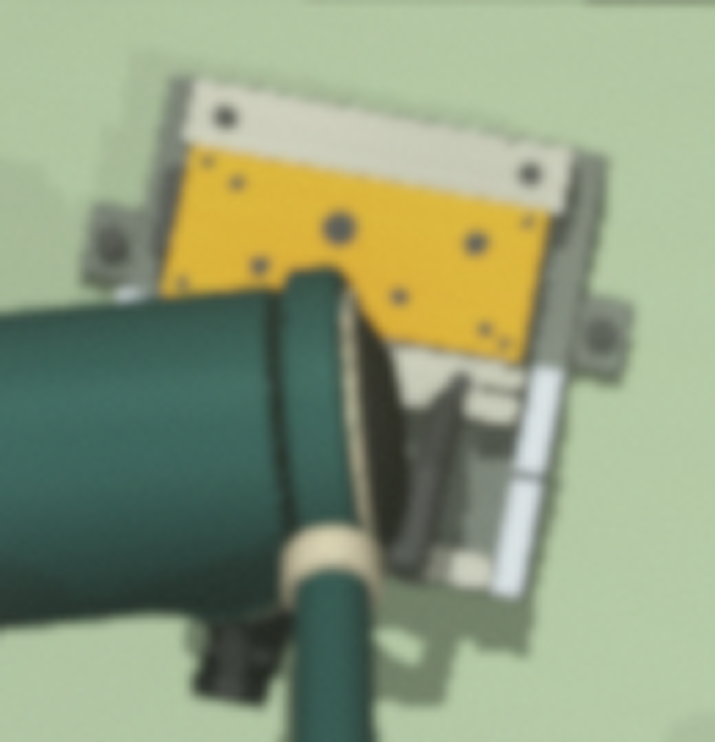

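Bar gripped (width 0.141). The right jaw line at crop (493,388) and the right rail line at (528,474) are both visible. Drawing back about 24 mm.

```bash
python3 -m handwheel '[[0,0,-0.002,0,0,0,0],[0,0,-0.003,0,0,0,0],[0,0,-0.004,0,0,0,0],[0,0,-0.004,0,0,0,0],[0,0,-0.004,0,0,0,0],[0,0,-0.004,0,0,0,0],[0,0,-0.003,0,0,0,0],[0,0,0,0,0,0,0]]'
python3 -c "
from h import *
plan([.5221-.03*.979,.0668+.03*.2045,.0437],-101.8)
snap('top','t14.png',(265,210,335,280),10)"
```

```text
time: 21.62
tool_pos: [0.5009, 0.0713, 0.0438]
tcp_rot: [-1.099, 1.352, -1.362]
wrist_force: [11.1, -3.5, -1.6]
width: 0.14
t 21.62 pos [0.5009 0.0713 0.0438] yaw -101.72 q [ 0.09  0.14  2.13 -0.    0.86  0.3 ] w 0.14 F [11.07 -3.47 -1.6 ]
shift now axes [ 0.      0.     -0.0083] shift in target axes [ 0.0001  0.0001 -0.0083] turn [-0.0085  0.0014 -0.0012]
```

View pics/t14.png

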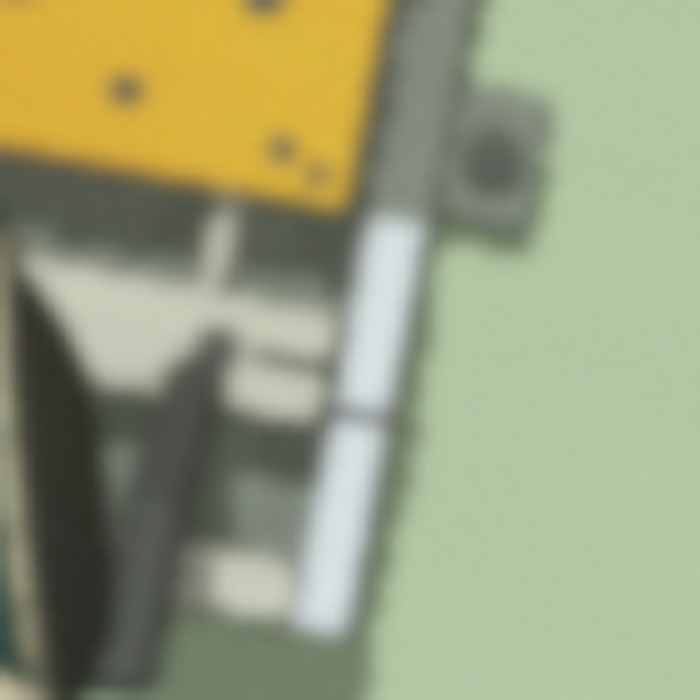

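The jaw is open and clear of the plate. The jaw line runs from (245,348) to (325,365) and the rail line from (340,408) to (388,416) in the crop.

```bash
cat >> h.py <<'E'
def gap(d,jaw,rail,o,s):
    a=np.deg2rad(-11.8);X=np.array([np.cos(a),np.sin(a)]);Y=np.array([-X[1],X[0]]);O=np.array([.6304,.0438])
    f=lambda c,z:(lambda q:(round(q@X*1000,2),round(q@Y*1000,1)))(px(d,o[0]+(c[0]+.5)/s-.5,o[1]+(c[1]+.5)/s-.5,z)[:2]-O)
    J=[f(c,.031) for c in jaw];L=[f(c,.029) for c in rail];print('jaw',J,'rail',L,'gap',np.mean([j[0] for j in J])-np.mean([j[0] for j in L]))
E
python3 -c "
from h import *
d=load('top')
gap(d,[(245,348),(325,365)],[(340,408),(388,416)],(265,210),10)
gap(d,[(480,386),(515,393)],[(515,472),(541,477)],(205,165),5.5)
"
```

```text
jaw [(np.float64(-62.27), np.float64(-54.8)), (np.float64(-62.69), np.float64(-72.0))] rail [(np.float64(-70.88), np.float64(-76.8)), (np.float64(-70.68), np.float64(-87.0))] gap 8.299999999999997
jaw [(np.float64(-41.24), np.float64(-56.8)), (np.float64(-41.41), np.float64(-70.5))] rail [(np.float64(-71.13), np.float64(-76.1)), (np.float64(-71.18), np.float64(-86.3))] gap 29.83
```

Camera and encoder both say 8.3 mm to go.

```bash
python3 -m handwheel '[[0,0,-0.002,0,0,0,0],[0,0,-0.002,0,0,0,0],[0,0,-0.002,0,0,0,0],[0,0,-0.0015,0,0,0,0],[0,0,0,0,0,0,0],[0,0,0,0,0,0,0]]'
python3 -c "
from h import *
plan([.5221-.03*.979,.0668+.03*.2045,.0437],-101.8)
snap('top','t15.png',(265,210,335,280),10)"
```

```text
time: 22.42
tool_pos: [0.494, 0.0727, 0.0438]
tcp_rot: [-1.098, 1.351, -1.362]
wrist_force: [12.2, -4.9, -3.2]
width: 0.14
t 22.43 pos [0.494  0.0727 0.0438] yaw -101.72 q [ 0.1   0.13  2.15 -0.    0.86  0.3 ] w 0.14 F [12.25 -4.89 -3.21]
shift now axes [ 0.0001  0.0001 -0.0013] shift in target axes [ 0.0001  0.0001 -0.0013] turn [-0.0092  0.0013 -0.0013]
```

View pics/t15.png

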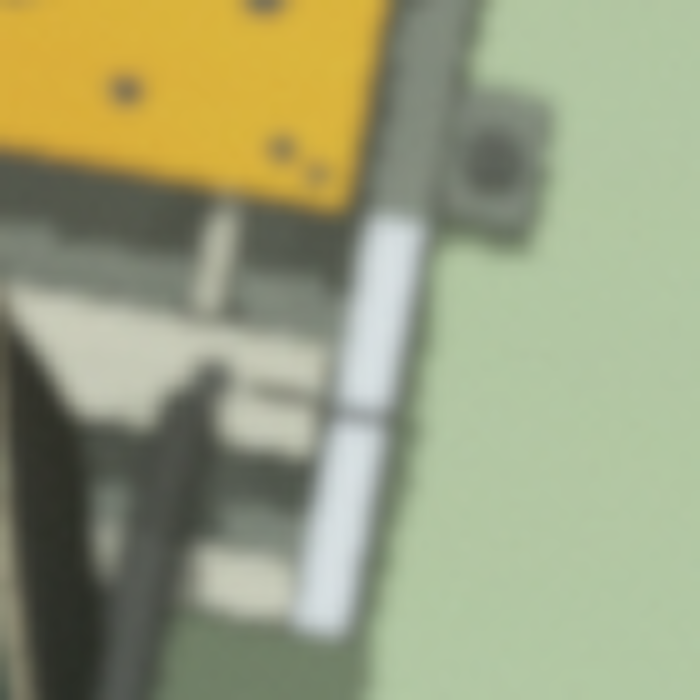

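The lines are nearly level, with about 1 mm to go. One small nudge, then settle and check.

```bash
python3 -m handwheel '[[0,0,-0.001,0,0,0,0],[0,0,0,0,0,0,0],[0,0,0,0,0,0,0],[0,0,0,0,0,0,0],[0,0,0,0,0,0,0],[0,0,0,0,0,0,0]]'
python3 -c "
from h import *
plan([.5221-.03*.979,.0668+.03*.2045,.0437],-101.8)
d=snap('top','t16.png',(265,210,335,280),10);snap('side','s16.png')
gap(d,[(245,384),(315,400)],[(340,408),(388,416)],(265,210),10)
P=cloud(d);m=(P[...,0]>.38)&(P[...,0]<.58)&(P[...,1]>-.42)&(P[...,1]<-.22)&(P[...,2]>.03)
print('block',rect(d,m,.032),np.percentile(P[m][:,2],[50,95]))
"
```

```text
time: 23.22
tool_pos: [0.4932, 0.0729, 0.0438]
tcp_rot: [-1.098, 1.351, -1.362]
wrist_force: [12.9, -4.8, -2.9]
width: 0.14
t 23.23 pos [0.4932 0.0729 0.0438] yaw -101.72 q [ 0.1   0.13  2.15 -0.    0.86  0.3 ] w 0.14 F [12.95 -4.85 -2.88]
shift now axes [ 0.0001  0.0001 -0.0004] shift in target axes [ 0.0001  0.0001 -0.0004] turn [-0.0095  0.0014 -0.0013]
jaw [(np.float64(-69.74), np.float64(-56.3)), (np.float64(-70.34), np.float64(-71.4))] rail [(np.float64(-70.88), np.float64(-76.8)), (np.float64(-70.68), np.float64(-87.0))] gap 0.7400000000000091
block (((476.7106018066406, -325.8470458984375), (73.37185668945312, 43.38795471191406), 16.48467254638672), 624) [0.06327693 0.06898733]
```

View pics/t16.png

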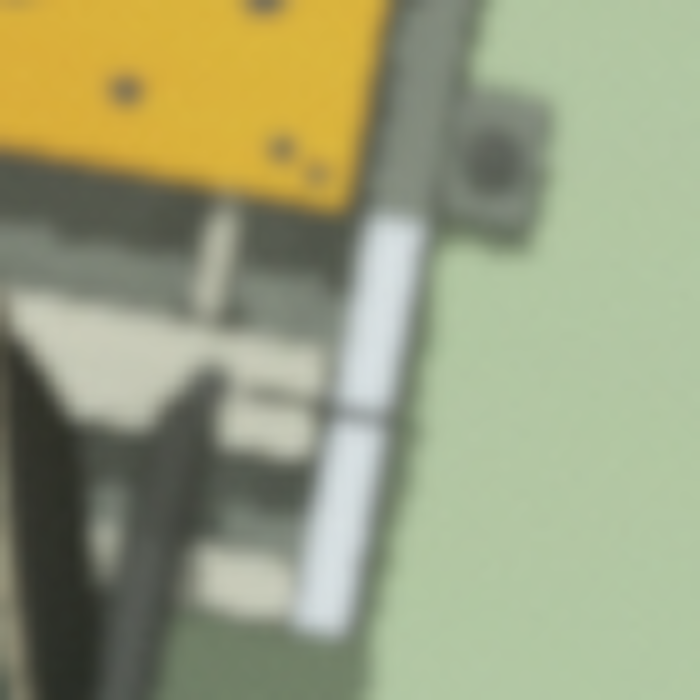

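View pics/s16.png

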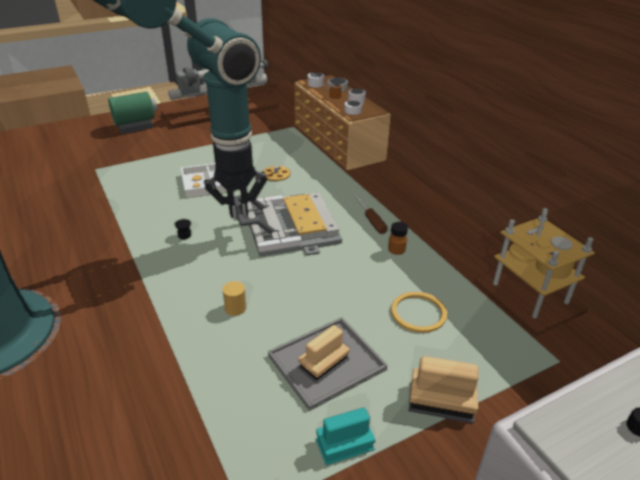

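The jaw line (245,388)-(325,405) now runs straight into the rail line. The jaw is clear of the plate, the block is flat in the tray at (325,352) in the side view, and the bystanders haven't moved. Handing in while holding.

```bash
python3 -c "
from h import *
workorder.finish_job()
plan([.4932,.0729,.0438],-101.8)"
```

```text
the job is handed in; nothing more can be done
the job is handed in; nothing more can be done
```

The plate has its grain and the job is handed in at about 23 s of the 64 s, with the gripper still holding the jaw open so you can lift the plate out.

- **Graining:** I took the small wooden block from the tray and drew it over the plate from about 53 mm before the middle to 54 mm past it. The wrist force showed roughly 6 to 9 N of pressure throughout.
- **Block:** it is back in its tray, let go, and lying flat within about 4 mm of where it started.
- **Jaw:** the jaw line runs straight into the rail line. By arm position it is about 0.4 mm short of the 30 mm draw. I measured 0.7 mm with pixel positions read just before the last 1 mm nudge. Both are inside 3 mm. The pull is about 14 N.
- **Plate and bench:** the last pictures show the plate lying on its bed, clear of the jaw. The other things on the bench look unmoved by eye; I did not measure them.

No check failed, and camera and arm readings agreed within about 1 mm. The hand-in gave no verdict, and I could not read the arm's state after it.

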